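# Lock a vent filter into its spring-loaded bayonet holder

### The arm

A 7-joint arm with a two-finger parallel gripper is mounted at the origin on the work surface. World frame = base frame: x ahead of the robot, y to its left, z up, the work surface at z = 0. Lengths are in mm, angles in degrees, forces in N, time in s.
With the tool pointing down it reaches from about 425 to 925 mm from the base axis. Payload 6.8 kg.
Tool frame: the origin (TCP) lies on the centre line of the jaws, within the pads' length; the fingertips stand 11 mm ahead of it and the grasp point (between the pads) lies 8 mm behind it; z points along the fingers, y is the line along which they close (so a half turn about z gives the same grasp; the last joint's range is limited). The gripper opens to 88 mm and grips with 3 to 60 N. Pads are 20 mm wide; open, the fingers measure 115 mm over their backs; the gripper's body (75 mm by 178 mm) begins 61 mm behind the grasp point.
Start: joints at [58.264, 27.33, 1.283, 89.118, -0.659, 63.558, -4.761], TCP at [291.058, -609.043, 207.764] pointing down, gripper open.
Joint ranges: [-169.35, 169.35], [-19.33, 120.38], [-80.79, 83.38], [13.8, 139.57], [-78.32, 258.32], [9.67, 109.79], [-169.56, 169.56]. Speed limits (degrees/s): [136.94, 136.94, 180, 180, 180, 180, 180].

### API

Orientations are given as a 3x3 rotation matrix whose columns are the frame's x, y, z axes.
In Python, from station import r gives the robot as it stands. Calls block until the motion is done:
- r.movep(position, orientation): joint-space move of the TCP to a pose.
- r.movel(position, rate=150, rotation=None, force_limit=None): straight line of the TCP; rotation=None keeps the orientation; rate is the mean speed in mm/s. With force_limit (N) it stops when the force on the tool has changed by that much, and returns True; else False.
- r.movej(angles): joint-space move.
- r.release() and r.close_gripper(grip_force=None): open the fingers fully, or close them until they stop; grip_force is the grip in N (None keeps the last).
- r.pause(seconds).
- r.solve_ik(position, orientation): joint angles nearest the present ones, or None.
- r.grab_frame(name): name is "side" or "top"; returns a dict with "img" (480x640x3 uint8, red, green, blue), "fx", "fy", "cx", "cy" (pixels), "k1" (the pictures are not rectified: a ray, as slopes to the right and down, at radius r is drawn at 1 + k1 r^2 times it, then the intrinsics apply), "pose" (4x4, takes a point from camera to world coordinates). Camera axes: x right, y down, z forward; pixel columns grow to the right and rows downward; lengths in mm; the calibration is good to about 2 mm. A picture is of the moment at which its call begins. There is no depth.
A pose or a line that the arm cannot do raises r.IKError and nothing moves.
- r.hand_in(): hands the job in; it is judged then, once.
Readings, each from a call of its own:
- r.current_time(): time.
- r.current_joints(): joint angles.
- r.current_qd(): joint speeds.
- r.current_effort(): joint torques, N m.
- r.current_tool_pos(): TCP position.
- r.current_tcp_rot(): TCP orientation.
- r.current_wrist_force(): force on the tool from outside, world axes, zero at the start.
- r.current_ft_torque(): the same for the moment, N m.
- r.current_gripper_width(): finger opening in mm.
- r.current_gripper_force(): force on a finger pad.
Only numpy, scipy, OpenCV 4.12 (cv2) and the standard library are available. Lean on these libraries where they do the work, as an engineer would, in place of code of your own. Each camera call takes 0.05 s, during which the arm holds its last target. There are 200 camera calls.

### The job

Fit the bar-handled vent filter from the sloping rest into the spring-loaded bayonet holder of the nitrogen line. Lift it out by its body, stand it upright and let go of it, then take it from above by its bar handle, push it down into the holder against the spring and turn it a quarter clockwise (seen from above) until it springs up and clicks home, and leave it locked. Do not shift the other loose things on the bench.

Things in the scene. Friction and masses are not known exactly. Their poses are not given: they have to be found in the camera images.
- filter_centre (a point): Centre of the white round vent filter, 67.5 mm from its foot face; 135 mm long, about 0.3 kg. Its z runs from foot to handle. From the foot: aluminium spigot 48 mm in diameter to 31 mm, canister 56 mm in diameter from 31 to 105 mm, then the bar handle to 135 mm. Grip it across the canister, 60 to 85 mm from the foot; at the start nothing lies beside it there more than 28 mm off the axis.
- filter_foot (a point): Centre of the filter's flat foot face; the filter stands on it by itself. Axes as the filter's. Two lugs on the spigot, along the filter's +y and -y, 8 to 16 mm from the foot face, 11 mm wide, reach 34 mm from the axis. At the start it lies in the rest, foot low (centre 46 mm above the bench), axis raised 35 degrees from level, lugs and bar level.
- filter_bar (a point): Middle of the bar handle, 120 mm from the foot face. The bar is 50 mm long along the filter's y (as the lugs), 14 mm wide along its x, and stands 105 to 135 mm from the foot; below it is the canister's flat end, which fingertips cannot pass. The filter is the same after a half turn about z. Axes as the filter's.
- rest: Steel sloping rest, fixed to the bench: base plate 150 x 70 x 6 mm, a V trough under the canister raised 35 degrees towards its +x, and a stop plate at the filter's foot. Origin: centre of the underside, on the bench. The filter's handle end points up towards the rest's +x.
- holder_mouth (a point): Centre of the holder's mouth, level with its top, 60 mm above the bench; z up. A fixed steel cup 96 mm in diameter on a 120 mm square plate, low copper pipe along its +x. Its 6 mm top plate has a 52 mm hole with two keyways for the lugs, 17 mm wide, along its +x and -x, to 37 mm from the axis. The lock pockets lie along its y. Only a clockwise turn (from above) is free.
- holder_seat (a point): Where the foot's centre is once locked: 22 mm below the mouth, on the axis, 38 mm above the bench; 9 mm of spigot then shows. Axes as the mouth's. To lock: push down till the foot is 28 to 31 mm below the mouth (at 31 the canister's shoulder meets the top), turn 90 degrees clockwise, lugs along the holder's y (a stop lies about 8 degrees beyond), let up: the spring lifts it into the pockets.
- plunger (a joint): Travel of the sprung plate in the holder, m; 0 when free, 13 mm below the mouth (an unlocked filter with its lugs in the keyways stands on it there by itself), growing as it is pressed: 0.009 locked, 0.018 fully pushed in. The spring gives 6 N at 0 and 0.5 N more per mm, 15 N fully in.
- spare: Bystander: short white screw-in filter without a bar handle, 52 mm in diameter, 72 mm high, standing. Not to be moved. Origin: its underside's centre.
- jar: Bystander: low jar, 52 mm in diameter, 55 mm high. Not to be moved. Origin: its underside's centre.
- wrench: Bystander: open wrench 180 mm long, lying flat. Not to be moved. Origin: its underside's centre.
- spray: Bystander: bottle 68 mm in diameter, 170 mm high. Not to be moved. Origin: its underside's centre.
- vialbox: Bystander: white box with compartments, 130 x 130 x 50 mm. Not to be moved. Origin: its underside's centre.
- flask: Bystander: steel flask 90 mm in diameter, 190 mm high. Not to be moved. Origin: its underside's centre.
- driver: Bystander: screwdriver 190 mm long, lying. Not to be moved. Origin: its underside's centre.
There are look-alikes about, which are no part of the job. Leave any blue or orange look-alike of the part that bears filter_centre alone.

How it is judged:
By the outcome, as a careful person would: the job done as asked, in the order asked, and still so for the second after the job is handed in, with the robot touching nothing.
It also fails if it takes over 72 s, if anything falls off the work surface, if the arm or the gripper's body presses on something with over 40 N, if the wrist force passes 120 N, or if a joint passes its speed limit or range.

## Working session

There is one attempt and no reset: what is moved stays moved. The work goes in short steps, each a Python script; the robot and the scene stay as the last script left them, time stands still between calls to the robot, and variables do not carry over. Pictures are saved under pics/ and viewed, at most 10 in all, crops included, and the job is handed in when it is done.

```bash
mkdir -p pics; ls; python3 - <<'E'
from station import r
import cv2
for n in("side","top"):
    f=r.grab_frame(n); cv2.imwrite(f"pics/{n}0.png",f["img"][:,:,::-1]); print(n,f["fx"],f["fy"],f["cx"],f["cy"],f["k1"]); print(f["pose"].round(3))
print(r.current_time(),r.current_tcp_rot().round(3))
E
```

```text
pics
side 513.8671945789905 513.8671945789905 316.65430857882245 240.19423817146867 -0.08981663191504233
[[-9.860000e-01 -8.900000e-02  1.390000e-01  3.378160e+02]
 [-1.650000e-01  5.640000e-01 -8.090000e-01  1.069902e+03]
 [-7.000000e-03 -8.210000e-01 -5.710000e-01  8.302700e+02]
 [ 0.000000e+00  0.000000e+00  0.000000e+00  1.000000e+00]]
top 448.7616984289295 448.7616984289295 331.30514676809685 242.29943628608157 -0.04865915781712779
[[-3.000000e-03 -9.860000e-01  1.670000e-01  3.209220e+02]
 [-1.000000e+00  2.000000e-03 -7.000000e-03  1.485300e+01]
 [ 6.000000e-03 -1.670000e-01 -9.860000e-01  1.233406e+03]
 [ 0.000000e+00  0.000000e+00  0.000000e+00  1.000000e+00]]
0.1 [[ 0.902  0.431 -0.001]
 [ 0.431 -0.902  0.001]
 [-0.    -0.002 -1.   ]]
```

View pics/side0.png

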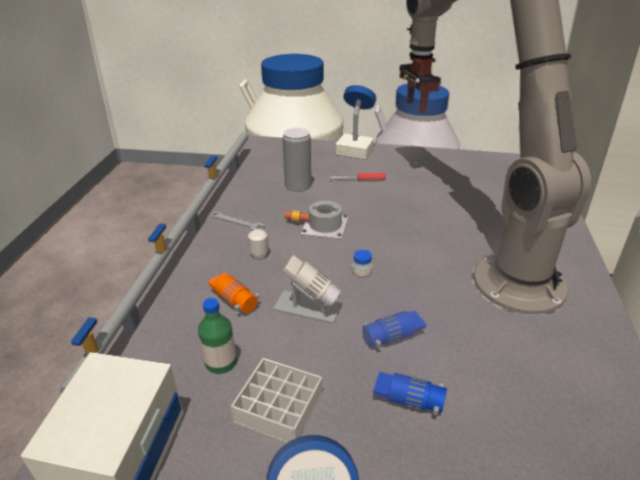

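View pics/top0.png

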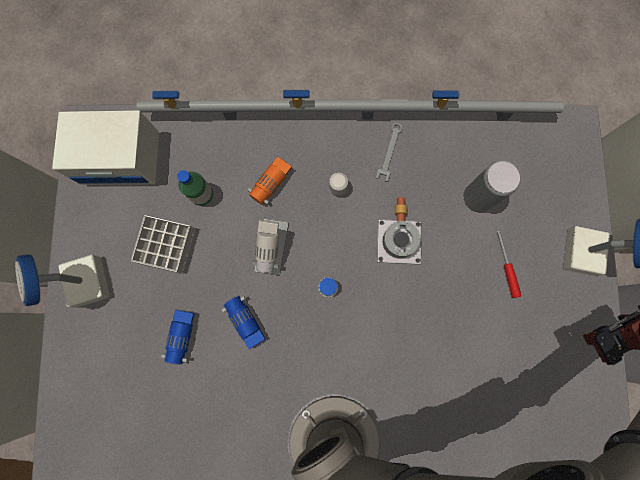

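The top view shows the filter in its rest at about (268,247), with the handle end up at (270,228). The holder is at (402,240) with its copper pipe towards image up (+x). Enlarged crops will give precise points.

```bash
python3 - <<'E'
import cv2,numpy as np
t=cv2.imread("pics/top0.png");s=cv2.imread("pics/side0.png")
c=lambda im,x,y,w,h,k:cv2.resize(im[y:y+h,x:x+w],None,fx=k,fy=k,interpolation=cv2.INTER_CUBIC)
cv2.imwrite("pics/c1.png",np.hstack([c(t,230,205,66,80,6),c(t,370,190,66,80,6)]))
cv2.imwrite("pics/c2.png",np.hstack([c(s,270,250,80,75,5),c(s,280,190,80,75,5)]))
E
```

```text
(no output)
```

View pics/c1.png

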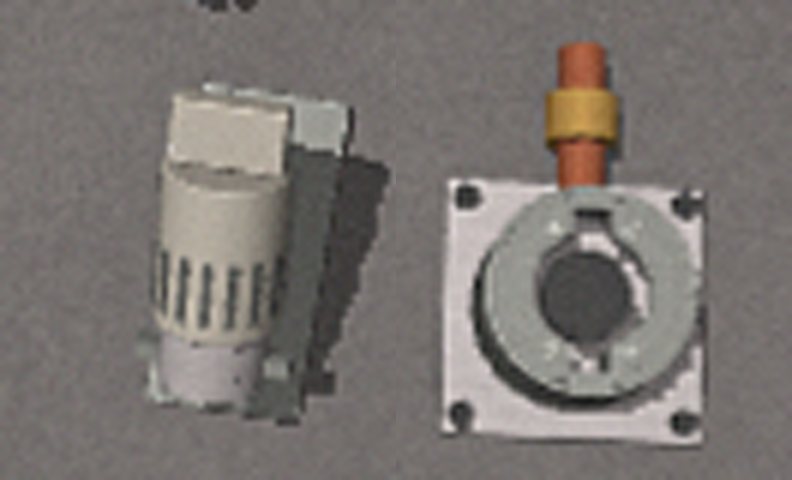

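View pics/c2.png

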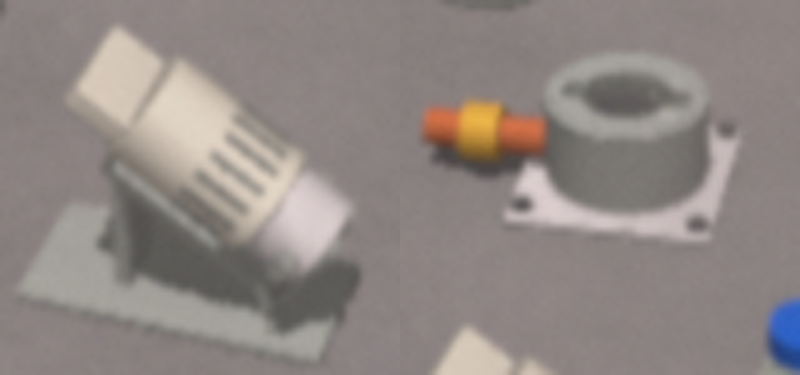

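The crops give the bar, canister and foot corners, the cup ring, the keyways and the plate corners. I'll fit both poses from those and check the reach of the plan.

```bash
cat > h.py <<'E'
import numpy as np
from scipy.optimize import least_squares
def proj(f,P):
    P=np.atleast_2d(P); T=f["pose"]; c=(P-T[:3,3])@T[:3,:3]; s=c[:,:2]/c[:,2:]
    s=s*(1+f["k1"]*(s**2).sum(1,keepdims=True)); return s*[f["fx"],f["fy"]]+[f["cx"],f["cy"]]
def ray(f,uv,z):
    "world point on the plane z seen at pixel uv"
    T=f["pose"]; g=lambda p:(proj(f,[p[0],p[1],z])[0]-uv)
    return least_squares(g,[600,0]).x
def Rz(d): a=np.radians(d);c,s=np.cos(a),np.sin(a); return np.array([[c,-s,0],[s,c,0],[0,0,1.]])
def filtR(yaw,el):
    "filter axes: z raised el deg, y level"
    e=np.radians(el);c,s=np.cos(e),np.sin(e); return Rz(yaw)@np.array([[s,0,c],[0,1,0],[-c,0,s]])
def toolR(yaw,ang):
    "tool z in the vertical plane of yaw, at ang deg from level (-90 down); tool y level"
    e=np.radians(ang);c,s=np.cos(e),np.sin(e); z=np.array([c,0,s]); y=np.array([0,-1.,0]); x=np.cross(y,z)
    return Rz(yaw)@np.column_stack([x,y,z])
E
python3 - <<'E'
from station import r
from h import *
F={n:r.grab_frame(n) for n in("side","top")}
u=lambda L,k,ox,oy,d=0:(np.array(L,float)+.5-[d,0])/k-.5+[ox,oy]
# filter
A=u([(175,95),(290,108),(283,172),(170,165),(162,400),(247,411)],6,230,205)
Al=[(7,25,135),(7,-25,135),(-7,-25,105),(-7,25,105)]
B=u([(118,25),(163,65),(68,97),(125,135)],5,270,250)
Bl=[(-7,-25,135),(-7,-25,105),(-7,25,135),(-7,25,105)]
def res(p,full=False):
    g=lambda L:np.array(L)@filtR(p[2],35).T+[p[0],p[1],46]
    a=proj(F["top"],g(Al))-A[:4]; b=proj(F["side"],g(Bl))-B
    return (a,b) if full else np.r_[a.ravel(),b.ravel()]
s=least_squares(res,[560,150,0],loss="soft_l1"); print("filter",s.x); print(*[q.round(1).tolist() for q in res(s.x,True)])
# holder
m=u([(594,292),(593,214),(596,364)],6,370,190,396); c=u([(448,180),(705,192),(700,442),(442,432)],6,370,190,396)
print("ring top",ray(F["top"],m[0],60),"keys",ray(F["top"],m[1],57),ray(F["top"],m[2],57))
q=np.array([ray(F["top"],k,6) for k in c]); print("plate",q.round(1).tolist(),q.mean(0))
print("pipe",*[ray(F["top"],k,20) for k in u([(581,45),(583,180)],6,370,190,396)])
ms=u([(626.5,97),(572,92),(683,100)],5,280,190,400)
print("ring side",ray(F["side"],ms[0],60),"keys",ray(F["side"],ms[1],58),ray(F["side"],ms[2],58))
for n,p,z in(("jar",(328,287),55),("spare",(340,181),72),("driver",(498,232),10),("driver2",(517,297),10),("flask",(503,178),190)): print(n,ray(F["top"],p,z).round())
E
```

```text
filter [452.64320781 183.73428783  -8.33362819]
[[-0.0, -1.3], [0.2, -0.8], [-0.5, 1.5], [-1.0, -0.1]] [[-1.1, 0.3], [0.2, 0.2], [1.2, -1.4], [0.5, -0.8]]
ring top [ 529.67982386 -182.766775  ] keys [ 565.62697459 -183.88031177] [ 497.83257538 -183.20818649]
plate [[592.5, -125.1], [586.7, -245.4], [469.1, -238.8], [474.1, -119.9]] [ 530.59113446 -182.2780045 ]
pipe [ 653.76667378 -186.96872601] [ 589.36517688 -185.97704557]
ring side [ 527.86230102 -179.99426477] keys [ 560.35730083 -183.87324568] [ 495.72352854 -184.9859338 ]
jar [401.  16.]
spare [684. -17.]
driver [ 556. -460.]
driver2 [ 375. -502.]
flask [ 656. -412.]
```

```bash
cat >> h.py <<'E'
FOOT=np.array([452.6,183.7,46.]); FY=-8.3; H=np.array([529.3,-182.2,60.]); HY=-2.6
def tcp(grasp,R): return np.asarray(grasp)+8*R[:,2]   # TCP for a wanted grasp point
E
python3 - <<'E'
from station import r
from h import *
def t(n,g,R):
    q=r.solve_ik(tcp(g,R),R); print(n,None if q is None else np.round(q).tolist())
for a in(-90,-100,-105):
  for k in(0,180):
    R=toolR(FY,a)@Rz(k); g=FOOT+filtR(FY,35)@[0,0,70]
    t(f"grasp {a} {k}",g,R); t(" up",g+[0,0,220],R)
    R=toolR(0,a+55)@Rz(k); t(" stand",[540,20,70],R); t(" stand hi",[540,20,200],R); t(" back",np.array([540,20,70])-120*R[:,2],R)
for th in(90,-90):
    R=toolR(th,-90); t(f"top {th}",[540,20,126],R); t("top hi",[540,20,250],R)
for th in(0,180,-90,90): R=toolR(HY+th,-90); t(f"hold {th}",H+[0,0,96],R); t(" hi",H+[0,0,200],R)
E
```

```text
grasp -90 0 [-5.0, 26.0, -26.0, 113.0, 16.0, 44.0, -138.0]
 up [11.0, 15.0, -43.0, 99.0, 11.0, 71.0, -134.0]
 stand None
 stand hi None
 back None
grasp -90 180 [14.0, 34.0, -52.0, 112.0, 34.0, 51.0, 27.0]
 up [20.0, 18.0, -55.0, 98.0, 15.0, 72.0, 42.0]
 stand None
 stand hi None
 back None
grasp -100 0 [-3.0, 31.0, -25.0, 106.0, 9.0, 54.0, -130.0]
 up [4.0, 19.0, -34.0, 93.0, 5.0, 79.0, -129.0]
 stand None
 stand hi None
 back None
grasp -100 180 [11.0, 36.0, -45.0, 105.0, 22.0, 58.0, 38.0]
 up [18.0, 24.0, -55.0, 92.0, 13.0, 81.0, 44.0]
 stand None
 stand hi None
 back None
grasp -105 0 [-4.0, 33.0, -23.0, 102.0, 5.0, 59.0, -126.0]
 up [2.0, 21.0, -30.0, 90.0, 2.0, 84.0, -127.0]
 stand None
 stand hi None
 back None
grasp -105 180 [11.0, 39.0, -45.0, 101.0, 19.0, 63.0, 41.0]
 up [17.0, 27.0, -54.0, 89.0, 12.0, 86.0, 44.0]
 stand None
 stand hi [42.0, 7.0, -57.0, 136.0, 89.0, 14.0, -7.0]
 back None
top 90 [16.0, 24.0, -31.0, 111.0, 16.0, 49.0, -23.0]
top hi [19.0, 16.0, -33.0, 104.0, 10.0, 63.0, -17.0]
top -90 [-58.0, 43.0, 73.0, 115.0, -49.0, 61.0, -141.0]
top hi [43.0, 26.0, -67.0, 102.0, 26.0, 69.0, 148.0]
hold 0 [17.0, 21.0, -5.0, 108.0, 2.0, 51.0, -82.0]
 hi [18.0, 14.0, -7.0, 102.0, 2.0, 64.0, -82.0]
hold 180 [42.0, 25.0, -37.0, 107.0, 18.0, 55.0, 84.0]
 hi [43.0, 18.0, -37.0, 100.0, 12.0, 66.0, 89.0]
hold -90 [2.0, 21.0, 13.0, 109.0, -6.0, 51.0, -164.0]
 hi [5.0, 14.0, 9.0, 103.0, -2.0, 63.0, -168.0]
hold 90 [31.0, 22.0, -22.0, 107.0, 10.0, 53.0, 1.0]
 hi [31.0, 16.0, -22.0, 101.0, 6.0, 65.0, 4.0]
```

```bash
python3 - <<'E'
from station import r
from h import *
lo=np.array([-169.35,-19.33,-80.79,13.8,-78.32,9.67,-169.56]);hi=np.array([169.35,120.38,83.38,139.57,258.32,109.79,169.56])
out=[]
for xy in((540,20),(570,30),(600,60),(480,-340),(430,-330)):
  for a in(-90,-100,-105):
    for yaw in range(-180,180,20):
      for k in(0,180):
        R=toolR(yaw,a+55)@Rz(k); m=[]
        for p in(np.r_[xy,70],np.r_[xy,220],np.r_[xy,70]-110*R[:,2]):
            q=r.solve_ik(tcp(p,R),R)
            if q is None: break
            m.append(q)
        if len(m)==3:
            m=np.array(m); out.append((np.minimum(m-lo,hi-m).min(),xy,a,yaw,k,np.abs(np.diff(m,axis=0)).max().round(),m[0].round().tolist()))
out.sort(key=lambda o:-o[0])
for o in out[:25]: print(round(o[0],1),*o[1:])
print(len(out))
E
```

```text
39.6 (480, -340) -105 60 0 13.0 [66.0, 42.0, -23.0, 100.0, -28.0, 56.0, 36.0]
38.2 (480, -340) -100 60 0 12.0 [68.0, 45.0, -24.0, 99.0, -30.0, 59.0, 39.0]
38.2 (570, 30) -105 100 0 13.0 [38.0, 45.0, -38.0, 101.0, -15.0, 54.0, 27.0]
37.8 (570, 30) -100 100 0 12.0 [41.0, 48.0, -39.0, 99.0, -17.0, 57.0, 29.0]
37.0 (600, 60) -105 100 0 12.0 [34.0, 47.0, -38.0, 98.0, -15.0, 54.0, 24.0]
36.6 (540, 20) -100 100 0 13.0 [43.0, 47.0, -39.0, 103.0, -18.0, 56.0, 32.0]
36.1 (600, 60) -100 100 0 11.0 [37.0, 50.0, -39.0, 96.0, -17.0, 56.0, 27.0]
35.9 (600, 60) -90 100 0 11.0 [40.0, 55.0, -40.0, 94.0, -23.0, 61.0, 33.0]
35.8 (430, -330) -100 60 0 13.0 [72.0, 42.0, -24.0, 104.0, -30.0, 59.0, 42.0]
35.1 (540, 20) -105 100 0 14.0 [40.0, 43.0, -37.0, 104.0, -16.0, 53.0, 29.0]
34.8 (540, 20) -90 100 0 13.0 [44.0, 52.0, -37.0, 100.0, -24.0, 62.0, 39.0]
34.5 (570, 30) -90 100 0 12.0 [42.0, 53.0, -38.0, 97.0, -23.0, 62.0, 36.0]
34.4 (430, -330) -105 60 0 14.0 [70.0, 40.0, -23.0, 105.0, -28.0, 56.0, 39.0]
33.2 (480, -340) -100 -120 180 14.0 [3.0, 40.0, 5.0, 106.0, 43.0, 62.0, -53.0]
32.9 (540, 20) -105 100 180 13.0 [11.0, 38.0, 3.0, 107.0, -44.0, 63.0, -126.0]
32.5 (480, -340) -105 -120 180 14.0 [5.0, 38.0, 4.0, 107.0, 41.0, 59.0, -50.0]
32.5 (480, -340) -90 60 0 12.0 [72.0, 50.0, -25.0, 96.0, -34.0, 65.0, 44.0]
32.3 (600, 60) -90 80 0 13.0 [44.0, 49.0, -38.0, 107.0, -40.0, 44.0, 38.0]
32.3 (430, -330) -90 60 0 13.0 [75.0, 48.0, -25.0, 101.0, -34.0, 65.0, 47.0]
31.1 (570, 30) -105 100 180 12.0 [9.0, 39.0, 3.0, 103.0, -44.0, 64.0, -128.0]
30.8 (540, 20) -100 100 180 12.0 [12.0, 40.0, 4.0, 105.0, -47.0, 67.0, -123.0]
30.4 (600, 60) -100 80 0 13.0 [39.0, 43.0, -36.0, 108.0, -34.0, 40.0, 28.0]
30.2 (570, 30) -100 100 180 12.0 [11.0, 42.0, 4.0, 102.0, -47.0, 68.0, -125.0]
30.1 (570, 30) -90 80 0 13.0 [48.0, 48.0, -38.0, 109.0, -39.0, 46.0, 40.0]
29.9 (600, 60) -100 100 180 11.0 [8.0, 43.0, 3.0, 99.0, -48.0, 67.0, -128.0]
404
```

```bash
python3 - <<'E'
from station import r
from h import *
import cv2
p=r.current_tool_pos(); r.movel([p[0],p[1],340],rate=250)
R=toolR(FY,-100); g=FOOT+filtR(FY,35)@[0,0,72]
r.movep(tcp(g-130*R[:,2],R),R)
print(r.movel(tcp(g-3*R[:,2],R),rate=120,force_limit=12), r.current_tool_pos(), tcp(g,R), r.current_wrist_force())
for n in("side","top"):
    f=r.grab_frame(n); im=f["img"][:,:,::-1]; x,y=proj(f,g)[0].astype(int); cv2.imwrite(f"pics/{n}1.png",cv2.resize(im[max(0,y-60):y+60,x-65:x+65],None,fx=3,fy=3))
cv2.imwrite("pics/m1.png",np.hstack([cv2.imread(f"pics/{n}1.png") for n in("side","top")]))
print(r.current_time())
E
```

```text
False [510.76617186 175.56362373  83.03605944] [509.58655446 175.38656077  79.41904139] [-0.28526876  0.55435416  0.12723399]
5.1
```

View pics/m1.png

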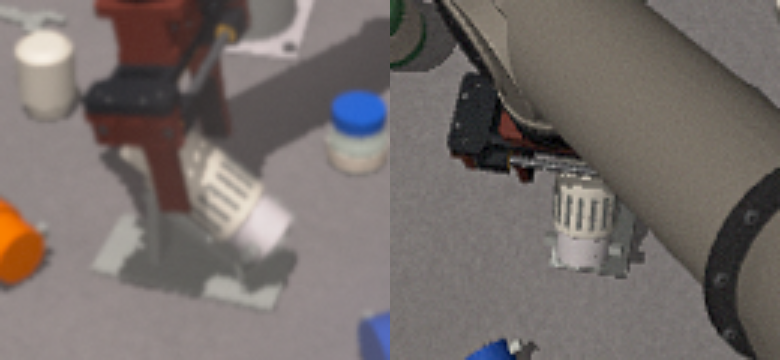

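The fingers straddle the canister just above the slots, at about (170,185) in the left half. I'll grip and lift.

```bash
cat >> h.py <<'E'
S=np.array([545.,25.,0.]); SY=90+HY
E
python3 - <<'E'
from station import r
from h import *
import cv2
r.close_gripper(grip_force=45); print("w",r.current_gripper_width(),r.current_gripper_force(),r.current_wrist_force().round(1))
p=r.current_tool_pos(); r.movel(p+[0,0,200],rate=150); print("w",r.current_gripper_width(),r.current_wrist_force().round(1))
R=toolR(SY,-45); r.movep(tcp(S+[0,0,220],R),R)
r.movel(tcp(S+[0,0,110],R),rate=150)
print(r.current_tool_pos().round(1),r.current_gripper_width(),r.current_wrist_force().round(1),r.current_time())
ims=[]
for n in("side","top"):
    f=r.grab_frame(n); im=f["img"][:,:,::-1]; x,y=proj(f,S+[0,0,90])[0].astype(int); ims.append(cv2.resize(im[max(0,y-60):y+60,x-65:x+65],None,fx=3,fy=3))
cv2.imwrite("pics/m2.png",np.hstack(ims))
E
```

```text
w 53.745273632183526 45.00732600688934 [-1.  -5.8  4. ]
w 53.88659863357747 [ 0.6  0.5 -3.5]
[545.9  30.9 105.2] 53.81878778146575 [ 0.1 -0.1 -3.1] 10.275
```

View pics/m2.png

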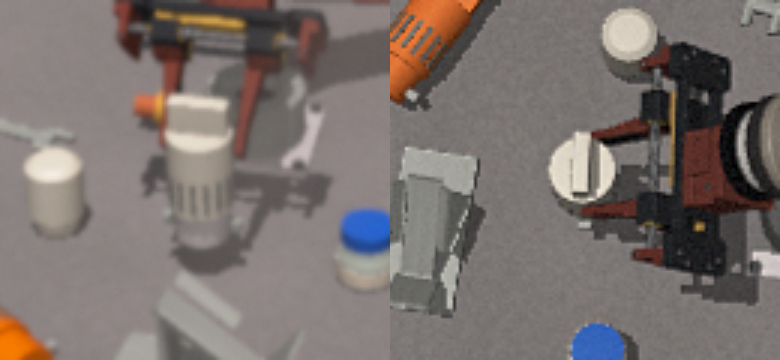

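The filter hangs upright at about (198,165) in the left half, clear of the spare. I'll lower it to contact, release and back away.

```bash
python3 - <<'E'
from station import r
from h import *
import cv2
p=r.current_tool_pos()
print(r.movel(p-[0,0,25],rate=80,force_limit=8)); print(r.movel(p-[0,0,50],rate=20,force_limit=4),r.current_tool_pos().round(1),r.current_wrist_force().round(1))
r.release(); R=r.current_tcp_rot(); r.movel(r.current_tool_pos()-130*R[:,2],rate=130)
f=r.current_tool_pos(); r.movel([f[0],f[1]-20,300],rate=200)
print(r.current_time()); ims=[]
for n in("side","top"):
    f=r.grab_frame(n); im=f["img"][:,:,::-1]; cv2.imwrite(f"pics/{n}3.png",im); x,y=proj(f,S+[0,0,70])[0].astype(int); print(n,x,y); ims.append(cv2.resize(im[y-50:y+50,x-50:x+50],None,fx=4,fy=4,interpolation=cv2.INTER_CUBIC))
cv2.imwrite("pics/m3.png",np.hstack(ims))
E
```

```text
False
True [546.1  30.6  68.4] [-0.7 -2.7  4.3]
14.25
side 306 246
top 324 232
```

View pics/m3.png

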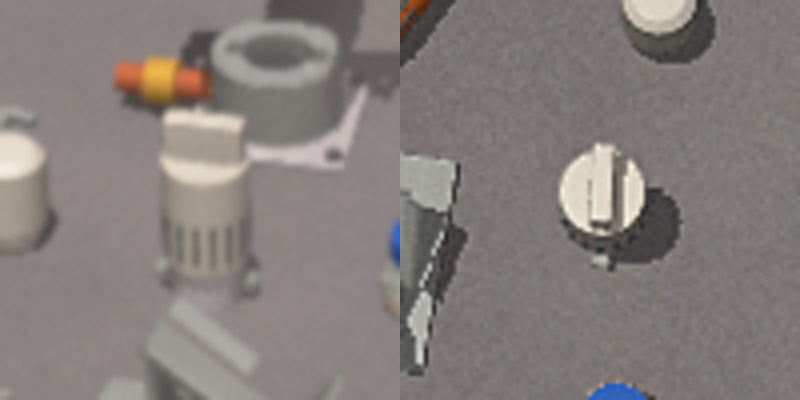

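The filter stands by itself. In the right half its bar is at about (602,186) and the canister top at (602,192). I'll fit its position from these.

```bash
python3 - <<'E'
from station import r
from h import *
F={n:r.grab_frame(n) for n in("side","top")}
t=lambda x,y:((x-400+.5)/4-.5+274,(y+.5)/4-.5+182); s=lambda x,y:((x+.5)/4-.5+256,(y+.5)/4-.5+196)
print("bar top",ray(F["top"],t(602,185),135),"ends",ray(F["top"],t(603.5,144),135),ray(F["top"],t(600.5,227),135))
print("canister top",ray(F["top"],t(602,192),105))
print("side canister",ray(F["side"],s(205,164),105),"side bar",ray(F["side"],s(204.5,116),135))
print("lug ends side",ray(F["side"],s(167,275),12),ray(F["side"],s(251,282),12))
print("bar ends side",ray(F["side"],s(164,114),135),ray(F["side"],s(244,119),135))
E
```

```text
bar top [542.99008826  25.31540668] ends [569.18242298  24.36961487] [516.3747283   26.25474805]
canister top [544.48255367  25.60232464]
side canister [541.13982794  30.80323524] side bar [542.51753568  22.0823327 ]
lug ends side [568.63469343  27.62856455] [513.21260715  26.41260659]
bar ends side [567.7731203   23.72665571] [517.77919804  21.64937789]
```

```bash
python3 - <<'E'
from station import r
from h import *
import cv2
R=toolR(180+HY,-90); c=np.array([545.9,25.4,0])
r.movep(c+[0,0,260],R); print(r.movel(c+[0,0,117.8],rate=120,force_limit=8),r.current_tool_pos().round(1))
r.close_gripper(grip_force=60); print("w",r.current_gripper_width(),r.current_wrist_force().round(1))
r.movel(c+[0,0,230],rate=120); print("w",r.current_gripper_width(),r.current_wrist_force().round(1))
T=np.array([531,-182.2,0]); r.movep(T+[0,0,240],R); r.movel(T+[0,0,190],rate=120)
print(r.current_tool_pos().round(2),r.current_time()); ims=[]
for n in("side","top"):
    f=r.grab_frame(n); im=f["img"][:,:,::-1]; cv2.imwrite(f"pics/{n}4.png",im); x,y=proj(f,T+[0,0,90])[0].astype(int); print(n,x,y); ims.append(cv2.resize(im[y-50:y+50,x-50:x+50],None,fx=4,fy=4,interpolation=cv2.INTER_CUBIC))
cv2.imwrite("pics/m4.png",np.hstack(ims))
E
```

```text
False [546.4  25.6 118.5]
w 12.317159331980978 [-0.4 -0.9 -0.3]
w 11.980286277549945 [-0.   1.4 -2.7]
[ 531.4  -181.35  190.23] 20.2333
side 323 199
top 404 235
```

View pics/m4.png

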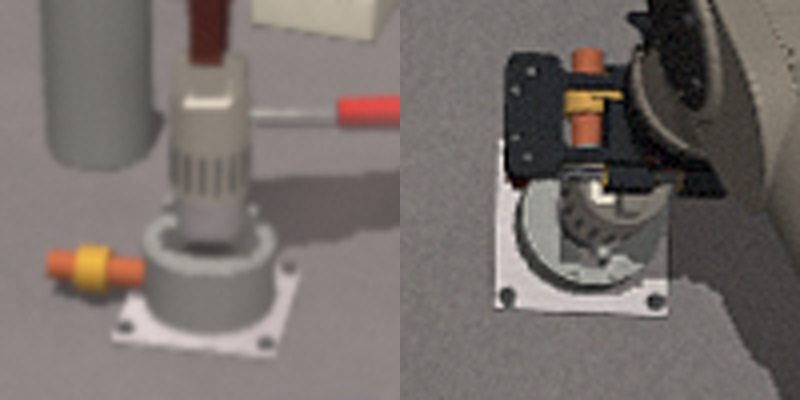

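The spigot (columns 178–244, left half) is centred over the cup ring (145–276). I'll lower it gently and watch for early contact.

```bash
python3 - <<'E'
from station import r
from h import *
p=np.array([531,-182.,190.])
z=118.5
b=r.movel([p[0],p[1],z+48.5],rate=25,force_limit=4)
q=r.current_tool_pos(); print(b,q.round(2),"foot z",q[2]-z,r.current_wrist_force().round(1),r.current_ft_torque().round(2),r.current_time())
E
```

```text
False [ 531.15 -181.99  167.16] foot z 48.65736436223369 [ 1.2  0.  -3.3] [ 0.02 -0.15  0.04] 21.4
```

It entered freely, with the lugs in the keyways. Next I push it down to 29.5 mm and turn it.

```bash
python3 - <<'E'
from station import r
from h import *
z=118.5; p=np.array([531.,-182.,0])
b=r.movel(p+[0,0,z+30.2],rate=20,force_limit=40)
q=r.current_tool_pos(); print(b,q.round(2),"foot z",q[2]-z,r.current_wrist_force().round(1),r.current_ft_torque().round(2),r.current_gripper_width())
E
```

```text
False [ 532.25 -182.03  150.03] foot z 31.527709555965572 [-1.9 -0.8 10.2] [-0.1   0.21  0.01] 12.184225027065244
```

```bash
python3 - <<'E'
from station import r
from h import *
z=118.5; p=np.array([531.,-182.,0])
def st(s): q=r.current_tool_pos(); print(s,q.round(2),"foot z",round(q[2]-z,2),r.current_wrist_force().round(1),r.current_ft_torque().round(2),round(r.current_gripper_width(),2))
p[2]=z+28.6; b=r.movel(p,rate=20,force_limit=15); st(b)
for th in(-20,-40,-60,-80,-91):
    b=r.movel(p,rate=20,rotation=toolR(180+HY+th,-90),force_limit=25); st((th,b))
    if b: break
R=r.current_tcp_rot(); print("yaw",np.degrees(np.arctan2(R[0,1],-R[1,1])),r.current_time())
E
```

```text
False [ 532.32 -182.04  148.49] foot z 29.99 [-2.3 -0.5 10. ] [-0.1   0.27 -0.01] 12.4
(-20, False) [ 532.81 -181.84  148.84] foot z 30.34 [-0.1 -0.6  9.8] [ 0.    0.09 -0.  ] 12.15
(-40, False) [ 532.98 -181.94  148.89] foot z 30.39 [ 0.  -0.3 10.4] [-0.01 -0.1  -0.03] 12.4
(-60, False) [ 533.06 -182.02  148.91] foot z 30.41 [-0.1 -0.4 10.8] [-0.1  -0.11 -0.03] 12.52
(-80, False) [ 533.1  -182.1   148.94] foot z 30.44 [-0.9 -0.4 10.1] [-0.1  -0.01 -0.02] 12.33
(-91, False) [ 533.04 -182.15  148.93] foot z 30.43 [-0.9 -0.6 10.6] [-0.07  0.05 -0.04] 12.33
yaw 86.38766784132872 25.0583
```

The turn was free, with no torque. I'll let it up slowly and test the lock with a light pull.

```bash
python3 - <<'E'
from station import r
from h import *
import cv2
z=118.5; p=np.array([532.,-182.,0])
def st(s): q=r.current_tool_pos(); print(s,q.round(2),"foot z",round(q[2]-z,2),r.current_wrist_force().round(1),r.current_ft_torque().round(2),round(r.current_gripper_width(),2))
for f in(32,34,36,38,40):
    b=r.movel(p+[0,0,z+f],rate=15,force_limit=20); st((f,b))
    if b or r.current_wrist_force()[2]<-10: break
print(r.current_time()); f=r.grab_frame("side"); x,y=proj(f,H+[0,0,30])[0].astype(int); cv2.imwrite("pics/m5.png",cv2.resize(f["img"][y-60:y+60,x-60:x+60,::-1],None,fx=4,fy=4,interpolation=cv2.INTER_CUBIC))
E
```

```text
(32, False) [ 533.34 -182.23  151.95] foot z 33.45 [-1.1  0.2  9.2] [-0.1   0.23 -0.01] 12.39
(34, False) [ 533.28 -182.18  153.79] foot z 35.29 [-1.2 -0.6  8.5] [-0.13  0.16 -0.03] 12.46
(36, False) [ 533.13 -182.13  155.51] foot z 37.01 [-0.9 -0.7  6.8] [-0.16  0.03 -0.08] 12.38
(38, False) [ 531.9  -182.13  155.88] foot z 37.38 [ 1.9 -1.4 -7.2] [-0.29 -0.65  0.01] 12.16
(40, True) [ 530.63 -182.13  155.76] foot z 37.26 [ 2.4 -0.5  0.5] [-0.13 -0.76 -0.02] 12.19
26.5
```

View pics/m5.png

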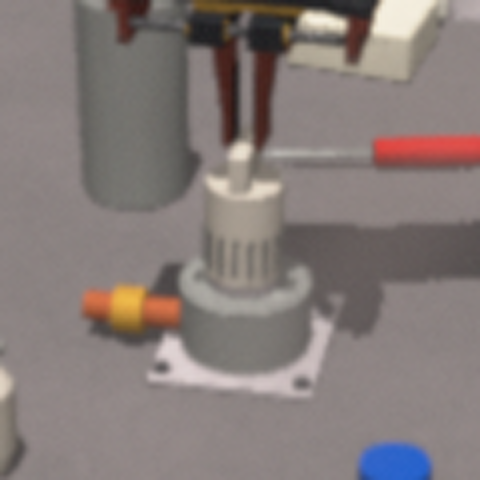

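The upward pull is held at seat height and the bar now lies along the holder's y, so it is locked. I'll ease off, release and withdraw, then take a final look.

```bash
python3 - <<'E'
from station import r
from h import *
import cv2
r.movel([532.2,-182.1,155.7],rate=20); print(r.current_wrist_force().round(1))
r.release(); p=r.current_tool_pos(); r.movel(p+[0,0,150],rate=120)
R=r.current_tcp_rot(); r.movep([450,-330,340],R); r.pause(.5)
print(r.current_time(),r.current_wrist_force().round(1)); ims=[]
for n in("side","top"):
    f=r.grab_frame(n); x,y=proj(f,H+[0,0,30])[0].astype(int); ims.append(cv2.resize(f["img"][y-50:y+50,x-50:x+50,::-1],None,fx=4,fy=4,interpolation=cv2.INTER_CUBIC))
    print(n,"bar top ends, crop px",((proj(f,[[531.5+1.1,-182+25,173],[531.5-1.1,-182-25,173],[531.5,-182,143]])-[x-50,y-50])*4).round().tolist())
cv2.imwrite("pics/m6.png",np.hstack(ims))
E
```

```text
[ 1.7 -0.4 -0.4]
30.6917 [0.1 0.3 0.4]
side bar top ends, crop px [[192.0, 115.0], [206.0, 82.0], [199.0, 136.0]]
top bar top ends, crop px [[182.0, 171.0], [265.0, 175.0], [215.0, 183.0]]
```

View pics/m6.png

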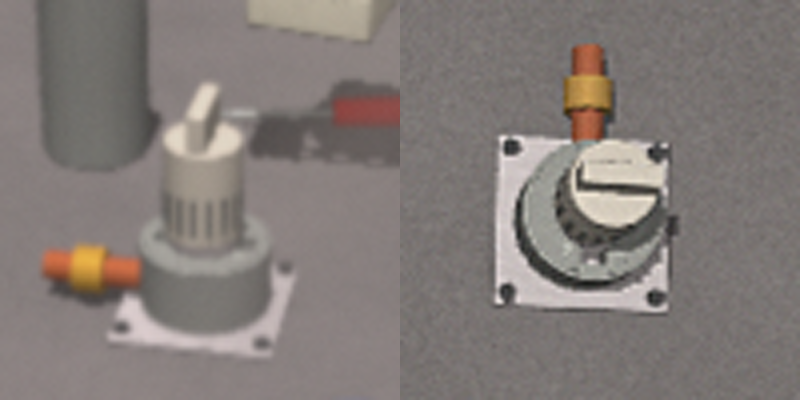

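The final picture matches the predicted locked pose. The bar lies across the pipe axis, with its ends in the right half at about (582,171) and (662,178). The filter is upright, seated and released.

```bash
python3 -c "
from station import r
print(r.hand_in())"
```

```text
the job is handed in; nothing more can be done
None
```

The filter was lifted out by its body, stood upright and released, taken by its bar, pushed in and turned a quarter clockwise; it held against a light upward pull, and I handed the job in at about 31 s with the gripper clear.

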